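Cap one port and build the camera column on the other

ROBOT

A 7-joint arm with a two-finger parallel gripper is mounted at the origin on the work surface. World frame = base frame: x ahead of the robot, y to its left, z up, the work surface at z = 0. Lengths are in m, angles in rad, forces in N, time in s.
With the tool pointing down it reaches from about 0.425 to 0.925 m from the base axis. Payload 6.8 kg.
Tool frame: the origin (TCP) lies midway between the tips of the shut fingers; the grasp point (between the pads) lies 19 mm behind it; z points along the fingers, y is the line along which they close (so a half turn about z gives the same grasp; the last joint's range is limited). The gripper opens to 85 mm and grips with 20 to 120 N. Pads are 22 mm wide; open, the fingers measure 114 mm over their backs; the gripper's body (76 mm by 85 mm) begins 54 mm behind the grasp point. The pads swing forward as they close: fully open they stand 13 mm farther back than shut.
Start: joints at [-1.392, 0.477, 0.022, 1.555, -0.011, 1.109, -0.083], TCP at [0.191, 0.647, 0.231] pointing down, gripper open.
Joint ranges: [-2.96, 2.96], [-0.34, 2.1], [-1.41, 1.46], [0.24, 2.44], [-1.37, 4.51], [0.17, 1.92], [-2.96, 2.96]. Speed limits (rad/s): [2.39, 2.39, 3.14, 3.14, 3.14, 3.14, 3.14].

INTERFACE

Orientations are given as a rotation vector (axis times angle).
In Python, from station import bot, viewer, get_time_s, get_joint_positions, get_qvel, get_effort, get_ee_pos, get_orientation, get_contact_force, get_torque, get_width, get_grip_force gives the robot as it stands. Calls block until the motion is done:
- bot.move_pose(position, orientation): joint-space move of the TCP to a pose.
- bot.move_l(position, feed=0.15, ori=None): straight line of the TCP; ori=None keeps the orientation; feed is the mean speed in m/s.
- bot.move_j(angles): joint-space move.
- bot.let_go() and bot.close_gripper(effort=None): open the fingers fully, or close them until they stop; effort is the grip in N (None keeps the last).
- bot.pause(seconds).
- bot.solve_ik(position, orientation): joint angles nearest the present ones, or None.
- viewer.grab_frame(name): name is "scene" or "top"; returns the picture (420x560x3 uint8, blue, green, red); there is no depth.
- viewer.get_calibration(name): a dict with "K" (3x3 intrinsics, pixels), "R" (3x3) and "t" (3): a world point X has camera coordinates R X + t. Camera axes: x right, y down, z forward; pixel columns grow to the right and rows downward; lengths in m; the calibration is good to about 2 mm. A picture is of the moment at which its call begins. get_calibration takes no time and is no camera call.
A pose or a line that the arm cannot do raises bot.MotionError and nothing moves.
- bot.close_job(): hands the job in; it is judged then, once.
Readings, each from a call of its own:
- get_time_s(): time.
- get_joint_positions(): joint angles.
- get_qvel(): joint speeds.
- get_effort(): joint torques, N m.
- get_ee_pos(): TCP position.
- get_orientation(): TCP orientation.
- get_contact_force(): force on the tool from outside, world axes, zero at the start.
- get_torque(): the same for the moment, N m.
- get_width(): opening from 0.0 (shut) to 1.0 (fully open).
- get_grip_force(): force on a finger pad.
Only numpy, scipy, OpenCV 4.12 (cv2) and the standard library are available. Lean on these libraries where they do the work, as an engineer would, in place of code of your own. Each camera call takes 0.05 s, during which the arm holds its last target. There are 200 camera calls.

TASK

First close the unused port with the yellow collar by putting the red dust cap on it. Then build the camera column on the port with the blue collar: the black coupler at the bottom, the silver lens tube on it, and the fragile white camera, set down gently, on top, each fully seated. Leave the brass objective, the amber oil bottle and the glass dish standing where they are.

Things in the scene. Friction and masses are not known exactly. Their poses are not given: they have to be found in the camera images.
- port_blue_seat (a point): Target for the column: a fixed port on the table: square aluminium base 70 x 70 x 12 mm, on it a blue collar 54 mm wide up to 32 mm above the table, then a 10 mm high boss (38 mm wide, tapering to 30). This point is on the port's axis at the shoulder, the top face of the collar, 32 mm above the table; z up.
- port_yellow_seat (a point): Target for the dust cap: the same kind of fixed port with a yellow collar. This point is on its axis at the shoulder, the top of the collar, 32 mm above the table; z up.
- cap_mid (a point): Red plastic dust cap, 38 mm high, about 50 g: a disc-like skirt 54 mm wide and 16 mm high with a round grip 30 mm wide and 22 mm high on top. Socket below, 43 mm wide, 12 mm deep, drops over any boss until the rim rests on the shoulder round it. This point is on its axis, half-way up, 19 mm above its lower rim; z up.
- coupler_mid (a point): Black round coupler with two thin grey bands, 54 mm wide, about 180 g, body 36 mm high with a 10 mm high boss (38 mm wide, tapering to 30) on top (46 mm in all). Socket below, 43 mm wide, 12 mm deep, drops over any boss until the rim rests on the shoulder round it. This point is on its axis half-way up the body, 18 mm above its lower rim and 18 mm below its shoulder; z up.
- tube_mid (a point): Silver round lens tube with a green band round its top edge, 50 mm wide, about 200 g, body 56 mm high with a 10 mm high boss (38 mm wide, tapering to 30) on top (66 mm in all). Socket below, 43 mm wide, 12 mm deep, drops over any boss until the rim rests on the shoulder round it. This point is on its axis half-way up the body, 28 mm above its lower rim and 28 mm below its shoulder; z up.
- camera_mid (a point): White square camera, 84 mm high, about 300 g: a round black foot 52 mm wide and 18 mm high, on it a ribbed white body 48 x 48 mm and 66 mm high with flat faces square to its x and y axes. Socket below, 43 mm wide, 12 mm deep, drops over any boss until the rim rests on the shoulder round it. This point is on its axis half-way up, 42 mm above its lower rim; z up. Which way it faces on the column does not matter. Fragile.
- objective_mid (a point): Bystander: a brass objective lens standing on the table, 34 mm wide, 50 mm high, with a narrower dark stepped top. Point on its axis, half-way up.
- oil_mid (a point): Bystander: a small amber glass oil bottle with a white cap, 32 mm wide, 70 mm high, standing. Point on its axis, half-way up.
- dish_mid (a point): Bystander: a small round glass dish with a greenish lid, 60 mm wide, 15 mm high. Point on its axis, half-way up.
Mind the look-alikes: they are no part of the job. Of the things shaped like the part that bears cap_mid, the red one is meant.

How it is judged:
By the outcome, as a careful person would: the job done as asked, in the order asked, and still so for the second after the job is handed in, with the robot touching nothing.
It also fails if it takes over 109 s, if anything falls off the work surface, if the arm or the gripper's body presses on something with over 40 N, if the wrist force passes 120 N, or if a joint passes its speed limit or range.

## Working session

There is one attempt and no reset: what is moved stays moved. The work goes in short steps, each a Python script; the robot and the scene stay as the last script left them, time stands still between calls to the robot, and variables do not carry over. Pictures are saved under pics/ and viewed, at most 14 in all, crops included, and the job is handed in when it is done.

```bash
mkdir -p pics; ls; python3 - <<'E'
from station import *
import cv2
for n in("scene","top"):
    cv2.imwrite(f"pics/{n}0.png",cv2.resize(viewer.grab_frame(n),(800,600),interpolation=cv2.INTER_CUBIC))
    c=viewer.get_calibration(n);print(n,c, -c["R"].T@c["t"])
print(get_ee_pos(),get_orientation(),get_time_s())
E
```

```text
pics
scene {'K': array([[458.88603892,   0.        , 279.13449775],
       [  0.        , 458.88603892, 208.90451814],
       [  0.        ,   0.        ,   1.        ]]), 'R': array([[ 0.08116055,  0.99664911,  0.01017456],
       [ 0.68107048, -0.04800294, -0.73064268],
       [-0.72770596,  0.06622895, -0.68268423]]), 't': array([ 0.01337393, -0.34002549,  1.43034225])} [ 1.27136447 -0.1243814   0.72789889]
top {'K': array([[483.1972818 ,   0.        , 278.20646457],
       [  0.        , 483.1972818 , 210.81801409],
       [  0.        ,   0.        ,   1.        ]]), 'R': array([[-0.01992726, -0.9997703 , -0.00788941],
       [-0.99329365,  0.02069581, -0.11375152],
       [ 0.11388867,  0.00556975, -0.99347791]]), 't': array([-0.03089172,  0.51761239,  1.20880411])} [ 0.37585642 -0.04832977  1.25955565]
[0.19084728 0.6469185  0.23044141] [-4.48955941e-01 -3.10927026e+00  2.54209748e-03] 0.1
```

View pics/scene0.png

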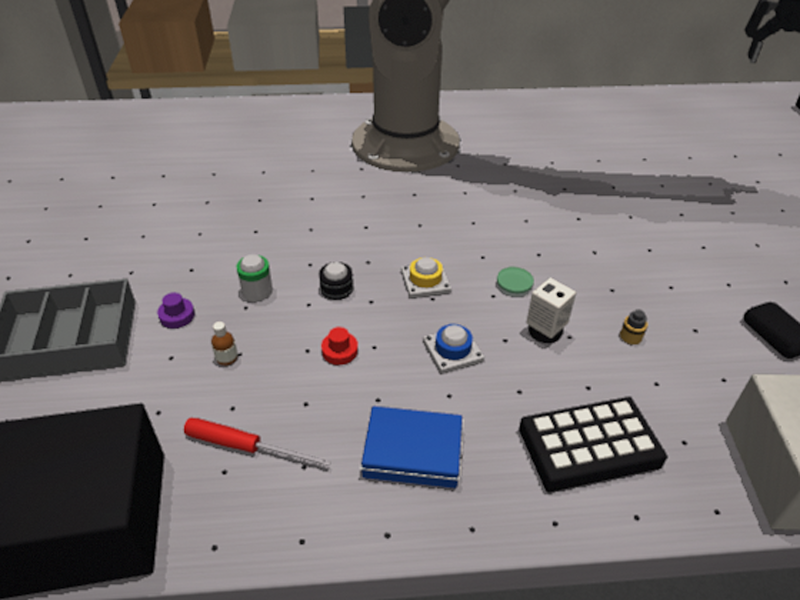

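View pics/top0.png

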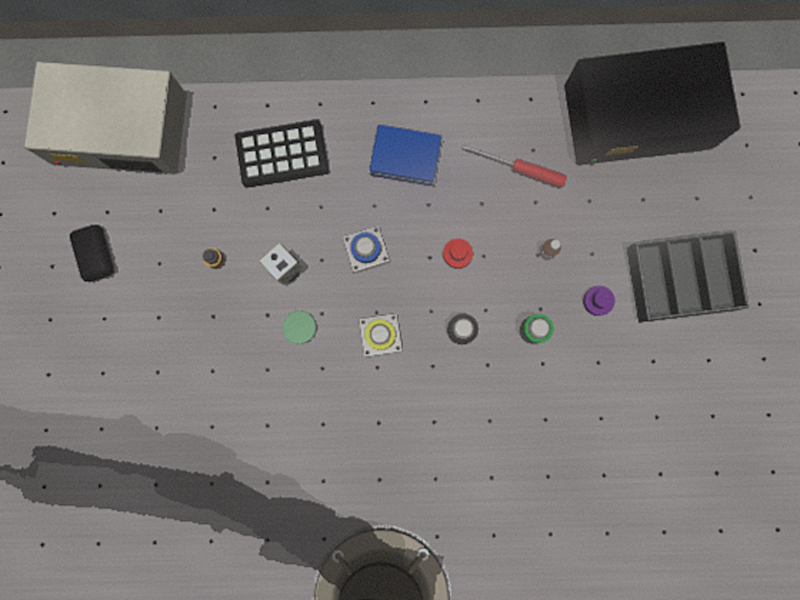

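Top view (800x600 px): red cap (458,253), purple look-alike (600,300), blue port (366,248), yellow port (380,335), coupler (463,328), tube (538,328), camera (281,262), dish (299,327), objective (212,258) and oil bottle (551,247). Of the two caps, the one at (458,253) is red, so it is the one meant. I'll check it in an enlarged crop.

```bash
cat > h.py <<'E'
from station import *
import cv2, numpy as np
from scipy.spatial.transform import Rotation as Ro
def ray(n,u,v,z):
    c=viewer.get_calibration(n);C=-c["R"].T@c["t"]
    d=c["R"].T@np.linalg.inv(c["K"])@[u,v,1]
    return C+d*(z-C[2])/d[2]
def proj(n,P):
    c=viewer.get_calibration(n);q=(c["R"]@np.atleast_2d(P).T).T+c["t"];q=q@c["K"].T
    return q[:,:2]/q[:,2:]
def crop(n,u0,v0,u1,v1,s,f,circ=[],img=None):
    I=viewer.grab_frame(n) if img is None else img
    I=cv2.resize(I[v0:v1,u0:u1],None,fx=s,fy=s,interpolation=cv2.INTER_CUBIC)
    a=np.linspace(0,2*np.pi,60)
    for x,y,z,r in circ:
        p=proj(n,np.c_[x+r*np.cos(a),y+r*np.sin(a),0*a+z])
        p=(p-[u0,v0]+.5)*s
        cv2.polylines(I,[p.round().astype(int)],True,(255,0,255),1)
    cv2.imwrite("pics/"+f,I)
E
python3 - <<'E'
from h import *
# rough (800x600 px, height of seen face)
pts=dict(cap=(458,251,.038),blue=(366,247,.042),yel=(380,334,.042),coup=(463,327.5,.046),tube=(539.5,328,.066),dish=(299,327,.015),cam=(278.5,258,.084),obj=(212,257,.05),oil=(555,244,.07))
P={k:ray("top",(u+.5)*.7-.5,(v+.5)*.7-.5,z) for k,(u,v,z) in pts.items()}
for k in P:print(k,P[k].round(3))
o=dict(cap=[(.038,.015),(.016,.027)],blue=[(.032,.027),(.042,.015)],yel=[(.032,.027),(.042,.015)],coup=[(.036,.027),(.046,.015)],tube=[(.056,.025),(.066,.015)],dish=[(.015,.03)],cam=[(.084,.024)])
crop("top",180,150,435,255,3.1,"c1.png",[(P[k][0],P[k][1],z,r) for k in o for z,r in o[k]])
E
```

```text
cap [ 0.605 -0.152  0.038]
blue [0.615 0.013 0.042]
yel [ 0.458 -0.009  0.042]
coup [ 0.466 -0.156  0.046]
tube [ 0.461 -0.286  0.066]
dish [0.476 0.138 0.015]
cam [0.59  0.163 0.084]
obj [0.601 0.287 0.05 ]
oil [ 0.607 -0.319  0.07 ]
```

View pics/c1.png

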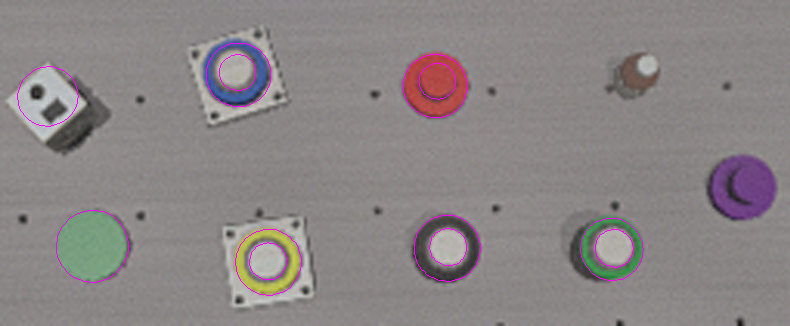

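The overlay fits every part well. The red cap is at crop (436,84) and the look-alike is purple at (742,187). I'll start with the cap.

```bash
cat >> h.py <<'E'
DOWN=Ro.from_rotvec([0,np.pi,0])
def ori(a): return (Ro.from_euler("z",a)*DOWN).as_rotvec()
P=dict(cap=(.605,-.152),blue=(.615,.013),yel=(.458,-.009),coup=(.466,-.156),tube=(.461,-.286))
def st(s): print(s,"t%.1f"%get_time_s(),get_ee_pos().round(4),"F",np.round(get_contact_force(),1),"w%.3f g%.1f"%(get_width(),get_grip_force()))
def pick(xy,z,force,lift=.2,down=.08):
    x,y=xy
    bot.move_l([x,y,z],feed=down); st("at")
    bot.close_gripper(force); st("closed")
    bot.move_l([x,y,lift],feed=.15); st("up")
def place(xy,z,travel=.2,lim=4,feed=.25):
    x,y=xy
    bot.move_l([x,y,travel],feed=feed)
    bot.move_l([x,y,z+.014],feed=.12)
    bot.pause(.3); f0=get_contact_force()[2]
    h=z+.014
    while h>z-.004:
        h-=.001; bot.move_l([x,y,h],feed=.03)
        f=get_contact_force()[2]-f0
        if f>lim: break
    print("contact h-z %.4f f %.1f"%(h-z,f)); st("set")
E
python3 - <<'E'
from h import *
x,y=P["cap"]
bot.move_pose([x,y,.15],ori(0)); st("above"); print(get_joint_positions())
pick((x,y),.0195,40)
place(P["yel"],.0515)
crop("scene",200,150,400,270,4,"cap1.png")
E
```

```text
above t3.3 [ 0.6053 -0.151   0.1499] F [ 0.5  0.4 -0.3] w0.999 g0.0
[-0.28280945  0.53879163  0.5913657   1.78852828 -0.36666526  0.92579647
  2.0391992 ]
at t5.1 [ 0.6054 -0.1521  0.02  ] F [-0.8  0.4 -0.7] w1.003 g0.0
closed t5.7 [ 0.6052 -0.1521  0.0198] F [-0.3  0.8  2.1] w0.331 g39.4
up t7.0 [ 0.6044 -0.1517  0.199 ] F [-0.3  0.2 -0.9] w0.334 g39.4
contact h-z -0.0000 f 5.9
set t13.0 [ 0.4582 -0.009   0.0517] F [ 0.5 -1.   4.6] w0.336 g39.8
```

View pics/cap1.png

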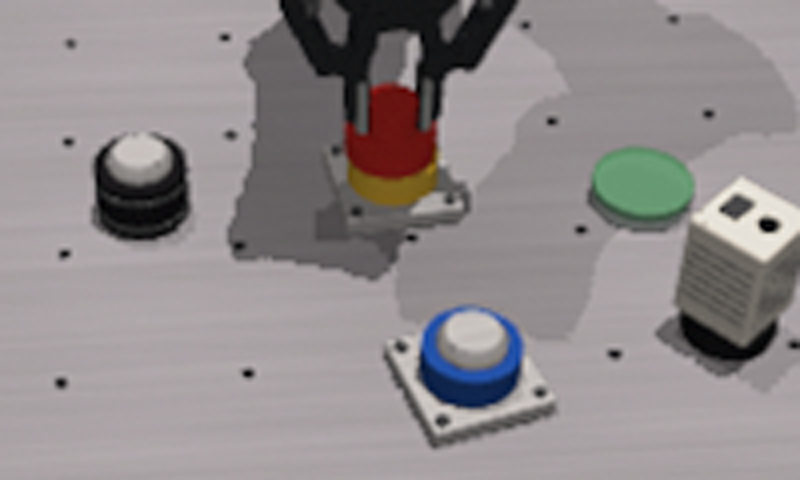

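The cap sits flush on the yellow collar (crop 392,170), and contact came at the expected height. Next are the coupler and the tube.

```bash
python3 - <<'E'
from h import *
bot.let_go(); x,y=P["yel"]; bot.move_l([x,y,.13],feed=.2)
x,y=P["coup"]; bot.move_l([x,y,.13],feed=.25)
pick((x,y),.010,50,lift=.15)
place(P["blue"],.042,travel=.15)
crop("scene",200,150,400,270,4,"coup1.png")
E
```

```text
at t16.6 [ 0.4664 -0.1561  0.0104] F [ 0.1 -0.5  1.1] w0.999 g0.0
closed t17.0 [ 0.4662 -0.1559  0.0106] F [-1.3  1.3  7. ] w0.615 g51.0
up t18.1 [ 0.4654 -0.1557  0.1492] F [-0.3  0.8 -1.4] w0.621 g52.4
contact h-z 0.0050 f 5.3
set t22.7 [0.6158 0.0135 0.0474] F [2.7 2.1 3.4] w0.613 g52.8
```

View pics/coup1.png

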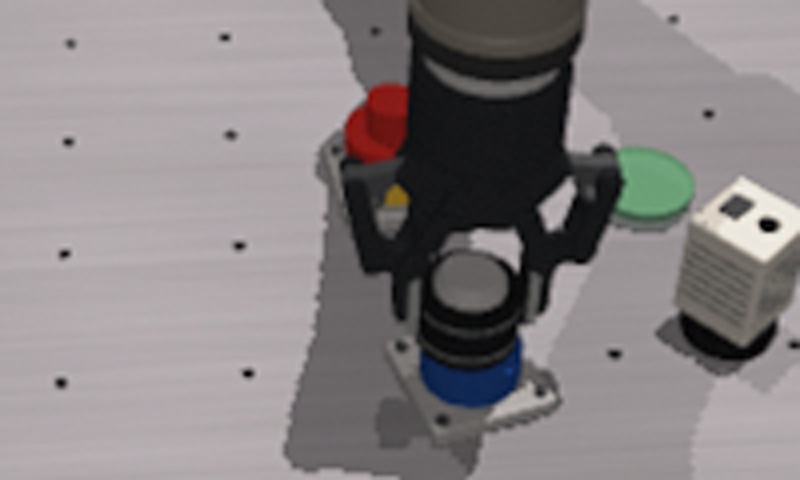

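The coupler touches about 5 mm early, and the side force is +x and +y. I'll shift that way a little and carry on down.

```bash
python3 - <<'E'
from h import *
p=np.array([.615,.013,.0475])
for i in range(14):
    f=np.array(get_contact_force()); print(p.round(4),f.round(1))
    if p[2]<.041: break
    if f[2]>6 or np.hypot(*f[:2])>2.5:
        if f[2]>15: p[2]+=.001
        s=f[:2]/max(np.hypot(*f[:2]),1e-6); p[:2]+=.001*s
    else: p[2]-=.001
    bot.move_l(p,feed=.03)
st("end")
E
```

```text
[0.615  0.013  0.0475] [2.1 2.9 2.5]
[0.6156 0.0138 0.0475] [2.3 0.4 1.3]
[0.6156 0.0138 0.0465] [2.9 3.1 3.7]
[0.6163 0.0145 0.0465] [2.4 1.7 0.5]
[0.6171 0.0151 0.0465] [ 1.4  1.3 -1. ]
[0.6171 0.0151 0.0455] [ 0.8  0.2 -0.8]
[0.6171 0.0151 0.0445] [ 0.1 -0.2 -1.5]
[0.6171 0.0151 0.0435] [-0.2 -0.  -1.7]
[0.6171 0.0151 0.0425] [-0.8 -0.2  1.2]
[0.6171 0.0151 0.0415] [-3.5  0.9 10. ]
[0.6161 0.0154 0.0415] [-0.8 -0.9  6.5]
[0.6154 0.0146 0.0415] [1.8 1.  5.8]
[0.6154 0.0146 0.0405] [-2.   2.  15.7]
end t25.7 [0.6172 0.015  0.0426] F [-2.   2.  15.7] w0.614 g54.2
```

```bash
python3 - <<'E'
from h import *
bot.move_l([.6165,.0148,.0422],feed=.03); bot.let_go(); st("rel")
bot.move_l([.6165,.0148,.15],feed=.2)
x,y=P["tube"]; bot.move_l([x,y,.15],feed=.3)
I=viewer.grab_frame("top"); print(I.shape)
J=I.copy(); crop("top",180,150,310,255,6,"blue1.png",[(.6165,.0145,.068,.027),(.6165,.0145,.078,.015)],img=I)
E
```

```text
rel t26.4 [0.6163 0.0147 0.0419] F [ 0.2  0.2 -0.5] w0.997 g0.0
(420, 560, 3)
```

View pics/blue1.png

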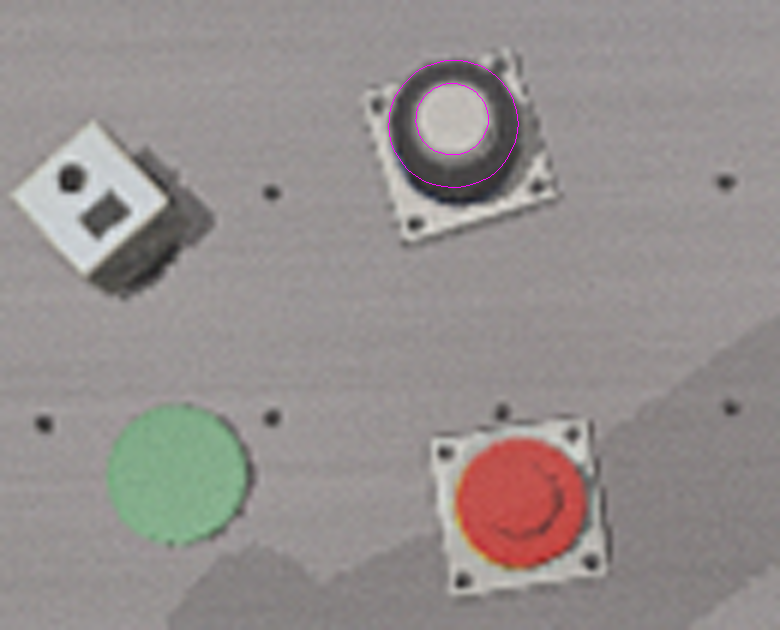

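The coupler is seated on the blue collar: the circles match at crop (453,123). The camera's top corners in the crop are (95,121), (12,195), (88,277) and (168,201). Tube next, lowered compliantly.

```bash
cat >> h.py <<'E'
def place2(xy,z,travel,lim=8,floor=.0025,clear=.014):
    p=np.array([*xy,travel]); bot.move_l(p,feed=.25)
    p[2]=z+clear; bot.move_l(p,feed=.12); bot.pause(.3)
    f0=np.array(get_contact_force())
    for i in range(30):
        p[2]-=.001; bot.move_l(p,feed=.03)
        f=np.array(get_contact_force())-f0; h=np.hypot(*f[:2])
        if f[2]>3 or h>2: print((p-[*xy,z]).round(4),f.round(1),(get_ee_pos()[2]-z).round(4))
        if p[2]-z<.0015 and f[2]>lim*.6 or p[2]<z-floor: break
        if p[2]-z>=.0015 and (f[2]>lim*.5 or h>2.):
            p[2]+=.001; p[:2]+=.001*f[:2]/max(h,1e-6)
    st("set")
    return p
E
python3 - <<'E'
from h import *
pick(P["tube"],.0125,50,lift=.17)
p=place2((.6165,.0145),.0805,.17); print(p)
crop("scene",200,100,400,250,4,"tube1.png")
E
```

```text
at t30.3 [ 0.4613 -0.2861  0.0129] F [ 1.  -0.6  0.2] w0.997 g0.0
closed t30.7 [ 0.4611 -0.2859  0.0129] F [-1.   1.4  5.3] w0.574 g51.1
up t31.9 [ 0.4604 -0.2856  0.1691] F [-0.7  0.7 -1.8] w0.575 g51.9
[ 0.  0. -0.] [-2.   0.1  5.3] 0.0004
set t38.0 [0.6167 0.0145 0.0809] F [-2.3  0.3  3.1] w0.573 g52.1
[0.6165 0.0145 0.0805]
```

View pics/tube1.png

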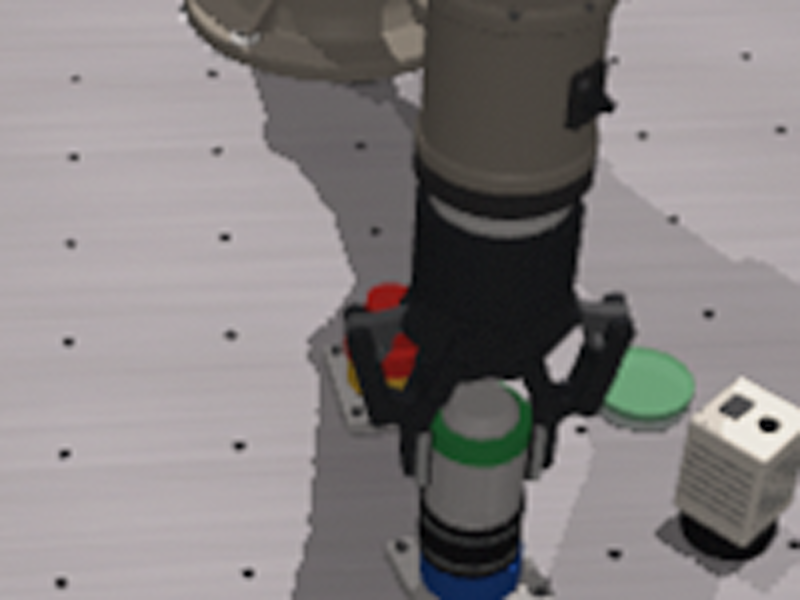

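The tube has seated on the coupler at full depth. I'll release it and move above the camera.

```bash
python3 - <<'E'
from h import *
bot.let_go(); st("rel"); bot.move_l([.6167,.0146,.2],feed=.15)
c=ray("top",194.6,182.6,.084); print(c)
q0=get_joint_positions(); best=None
for a in np.radians([-47.7,42.3,132.3,-137.7]):
    q=bot.solve_ik([c[0],c[1],.2],ori(a))
    if q is None: print(a,None); continue
    d=np.abs(np.array(q)-q0).max(); print(round(a,2),d.round(2),np.round(q,2))
    if best is None or d<best[0]: best=(d,a)
bot.move_pose([c[0],c[1],.2],ori(best[1])); st(best)
crop("top",180,120,340,240,5,"tube2.png",[(.6165,.0145,.124,.025),(.6165,.0145,.134,.015)])
crop("scene",280,140,440,260,5,"cam1.png")
E
```

```text
rel t38.5 [0.6165 0.0145 0.0804] F [-0.1 -0.1  0. ] w1.001 g0.0
[0.58502169 0.1632278  0.084     ]
-0.83 0.98 [-0.96  0.5   0.8   1.79 -0.42  1.02  0.75]
0.74 0.39 [-0.69  0.42  0.42  1.78 -0.2   0.99  2.11]
2.31 1.8 [ 0.43  0.69 -1.19  1.7   0.68  1.23  2.96]
-2.4 2.28 [-1.16  0.7   1.2   1.81 -0.72  1.15 -0.55]
(np.float64(0.38744908136493317), np.float64(0.7382742735936013)) t40.1 [0.5845 0.1631 0.1991] F [-0.2 -1.3  0.7] w0.997 g0.0
```

View pics/tube2.png

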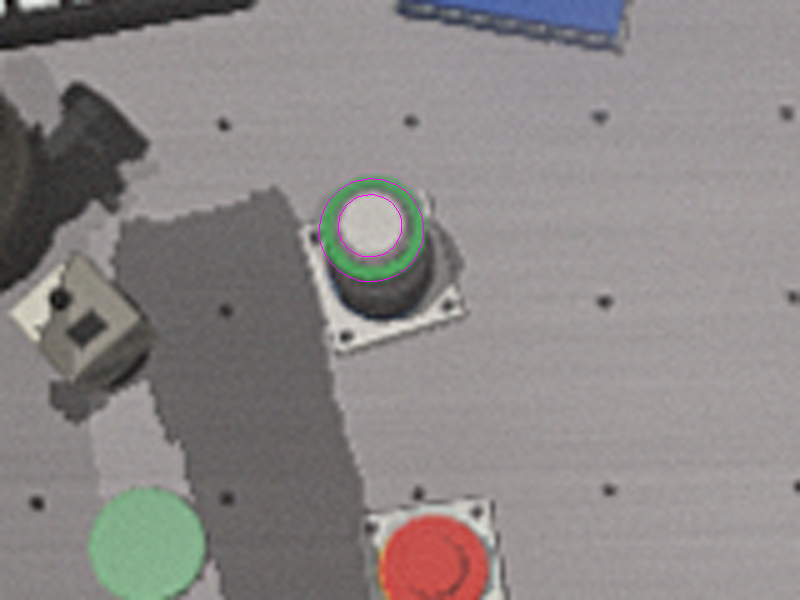

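View pics/cam1.png

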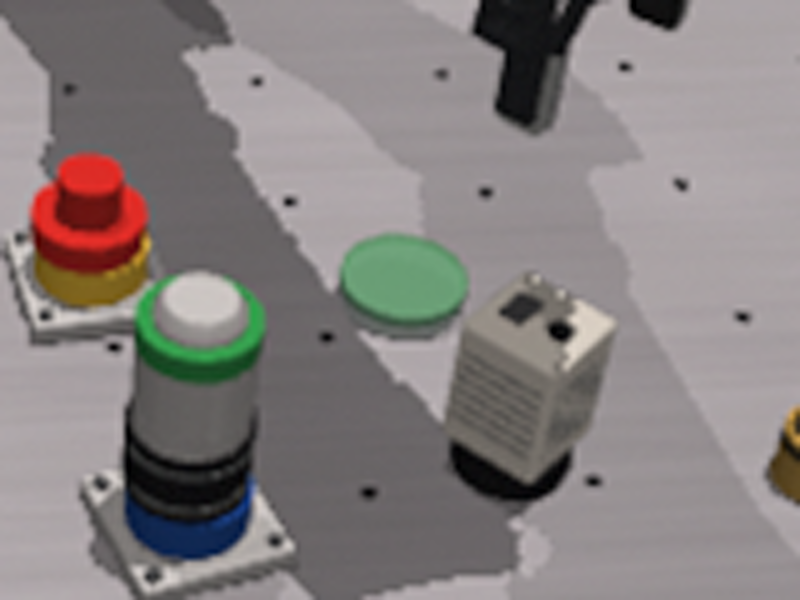

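The tube is seated and matches its circles at crop (371,230). The camera stands clear at crop (543,322) in the scene view. I'll cross-check its position between the two cameras and then grasp it.

```bash
python3 - <<'E'
from h import *
c=ray("top",194.6,182.6,.084); s=ray("scene",388.1,203.9,.084); print(c,s)
assert np.hypot(*(c-s)[:2])<.008
xy=c[:2]
bot.move_l([*xy,.12],feed=.15); pick(xy,.034,30,lift=.215,down=.06)
p=place2((.6165,.0145),.158,.215,lim=5,floor=.002,clear=.013); print(p)
crop("scene",200,50,400,200,4,"cam2.png")
E
```

```text
[0.58502169 0.1632278  0.084     ] [0.58574432 0.16621434 0.084     ]
at t42.5 [0.5853 0.1633 0.0344] F [ 0.  -0.8 -0.1] w1.001 g0.0
closed t42.9 [0.5851 0.1634 0.0342] F [-1.2 -0.2  2.9] w0.561 g31.7
up t44.2 [0.5844 0.1631 0.214 ] F [-0.  -0.1 -3.4] w0.559 g31.3
[0.    0.    0.006] [-1.2  2.   1. ] 0.0059
[-0.0005  0.0009 -0.001 ] [-3.   0.6 10.5] 0.0002
set t49.6 [0.6164 0.0153 0.1582] F [-2.4 -0.2  7.5] w0.554 g32.3
[0.61597669 0.01535214 0.157     ]
```

View pics/cam2.png

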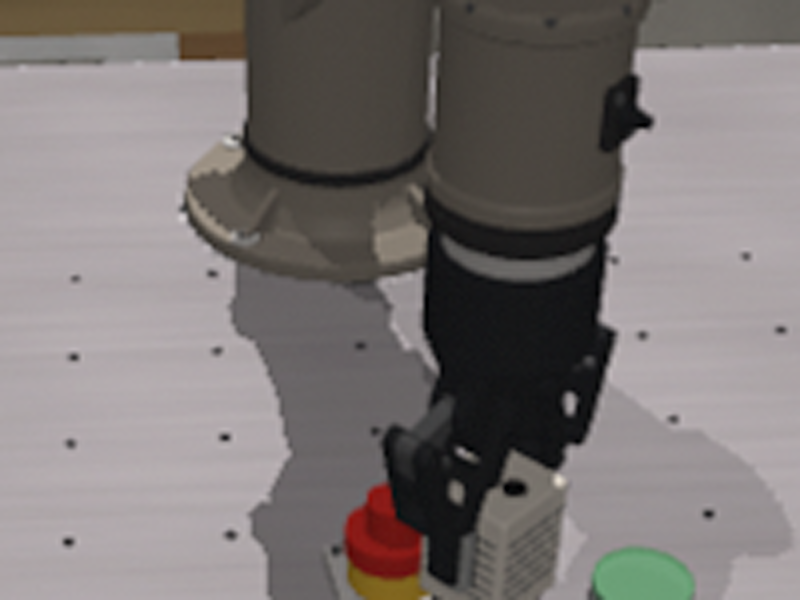

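The camera reached the expected seating height; the crop cuts off its foot. I'll release, retreat and look at the whole scene.

```bash
python3 - <<'E'
from h import *
p=get_ee_pos(); bot.move_l([p[0],p[1],.1582],feed=.02); bot.let_go(); st("rel")
bot.move_l([p[0],p[1],.30],feed=.12); bot.move_l([.5,.35,.30],feed=.25); st("away")
crop("scene",100,120,470,300,2.15,"end.png")
crop("scene",260,140,400,260,5,"end2.png")
E
```

```text
rel t50.3 [0.6164 0.0154 0.1582] F [-0.3  0.  -0.7] w0.998 g0.0
away t53.2 [0.5008 0.3483 0.3001] F [ 0.7 -0.8 -0.4] w0.999 g0.0
```

View pics/end.png

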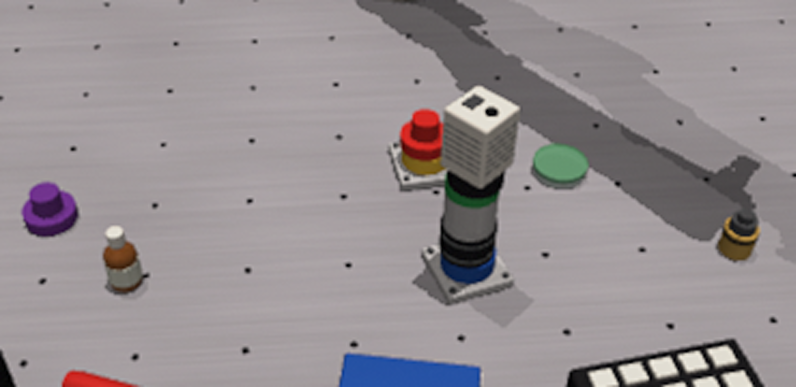

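View pics/end2.png

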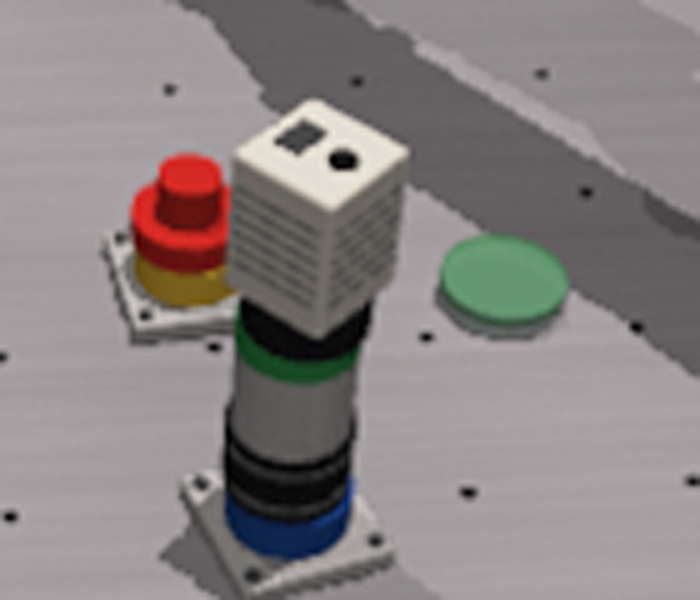

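The column stands straight with no gaps (camera foot on the green band at crop (305,330)). The cap is on the yellow port and the bystanders haven't moved.

```bash
python3 -c "
from station import bot
print(bot.close_job())"
```

```text
the job is handed in; nothing more can be done
None
```

The job is handed in after about 53 s: the red cap is on the yellow port, the coupler, lens tube and camera are stacked and seated on the blue port, and the objective, oil bottle and dish were left where they stood.

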